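# Change the speed key of the chocolate tap

## Task

The key box in front of the chocolate tap is set to its fastest speed: the key with three studs is down. Set it to the slowest speed by pressing the key with one stud fully home, so that it stays down by itself and the three-stud key pops up. Press no other key.

Things in the scene. Friction and masses are not known exactly. Their poses are not given: they have to be found in the camera images.
- key1_top (a point): Centre of the top face of the ONE-stud key, the key to press; moves with it. x: to the rear of the key box, y: left along the key row, z up. Box: low, dark wood, steel face, 130 x 174 x 46 mm, before the tall white tap column, turned up to 12 degrees. Three ivory keys in a row, 50 mm apart, in any order; caps 46 (x) by 34 mm (y), 64 mm above the counter when up, 55 mm when latched.
- key1 (a joint): Travel of the one-stud key, straight down, in m: 0 up, 0.009 latched, 0.012 at its stop. It needs up to about 6 N on the way. Pressed past 0.010 it stays at 0.009 when let go; on the way, by about 0.006, it frees the key that was latched, which springs up by itself.
- key2 (a joint): Travel of the two-stud key, same values; it is up (0) at the start and must stay up. Studs are flat dark discs, 10 mm across and 1 mm proud, in a row along the cap's 46 mm length: one, two or three on a key.
- key3 (a joint): Travel of the three-stud key, same values; it is latched down (0.009) at the start and springs up to 0 when another key is pressed home.

How it is judged:
At the end, for the whole second after the job is handed in: The one-stud key stays latched down (more than 7 mm of its travel) with nothing on it, and the three-stud and two-stud keys are up (within 3 mm of the top) (value of joint key1 above 0.007 m and value of joint each of key2, key3 below 0.003 m); the robot touches nothing.
It fails at once if the two-stud key is pressed (5 mm or more) (value of joint key2 above 0.005 m).
It fails at once if the latched three-stud key is pressed to its stop (value of joint key3 above 0.0112 m).
It also fails if it takes over 22 s, if anything falls off the work surface, if the arm or the gripper's body presses on something with over 40 N, if the wrist force passes 120 N, or if a joint passes its speed limit or range.

## Robot

A 6-joint arm with a two-finger parallel gripper is mounted at the origin on a cart in front of the work surface, level with it; the furniture and walls round the work are solid. World frame = base frame: x ahead of the robot, y to its left, z up, the work surface at z = 0. Lengths are in m, angles in rad, forces in N, time in s.
With the tool pointing down it reaches from about 0.425 to 0.95 m from the base axis. Payload 3.5 kg.
Tool frame: the origin (TCP) lies on the centre line of the jaws, within the pads' length; the fingertips stand 22 mm ahead of it and the grasp point (between the pads) lies 3 mm ahead of it; z points along the fingers, x is the direction in which the jaws open and shut, and the axes are right-handed (so a half turn about z gives the same grasp; the last joint's range is limited). The gripper opens to 85 mm and grips with 20 to 120 N. Pads are 22 mm wide; open, the fingers measure 114 mm over their backs; the gripper's body (76 mm by 85 mm) begins 54 mm behind the grasp point. The pads swing forward as they close: fully open they stand 13 mm farther back than shut.
Start: joints at [1.166, 0.286, 1.577, -0, 1.279, -0.15], TCP at [0.17, 0.653, 0.253] pointing down, gripper open.
Joint ranges: [-2.77, 2.77], [-0.9, 2.22], [0.21, 2.48], [-1.53, 4.67], [0.24, 2.81], [-2.84, 2.84]. Speed limits (rad/s): [2.79, 2.79, 3.14, 3.14, 3.14, 3.14].

## Interface

Orientations are given as a rotation vector (axis times angle).
In Python, from station import r gives the robot as it stands. The module is installed in compiled form; this text tells all that it offers.
- The arm moves only by the tool arm_command, never from a script. Its argument "motion" is a list of rows, each a list of 3 entries, a list of its own where there are three numbers: the shift along the world's x, y, z in mm, then the turn, a rotation vector about the world's x, y, z in degrees, then the opening, from 0 (shut) to 1 (fully open). A call has exactly 5 rows; each row shifts and turns the pose as measured when the row begins; what a row does not reach is not made up. A row lasts 1/8 s, in which the tool goes at most 62.5 mm and 10.7 degrees, less where a joint would pass 70% of its speed; a pose out of reach is approached as far as the arm can. A call with a gripper value outside its range is refused whole. The fingers move at their own pace and stop on an object; "squeeze" is the grip in N (left out, the last holds). Time passes only in rows, so rows that do not move let the fingers close, or fill a call up. It gives the time, the measured TCP pose, the force and the opening at its end, in the units of the state.
- r.observe(): the state, without advancing time (a new reading comes with each control period).
- r.grab_frame(name): name is "scene" or "top"; returns a dict with "frame" (384x512x3 uint8, red, green, blue), "fx", "fy", "cx", "cy" (pixels), "world_from_camera" (4x4, takes a point from camera to world coordinates). Camera axes: x right, y up, looking along -z (the intrinsics and any distortion apply to the point x, -y, -z); pixel columns grow to the right and rows downward; lengths in m; the calibration is good to about 2 mm. A picture is of the moment at which its call begins. There is no depth.
- r.job_done(): hands the job in, once; it reports no verdict.
Trained networks look in a picture, given as the dict that the camera call returned (one of the last four; its "shot" number tells which), for a name from the list of things; names that differ only in an ending like _2 or _b are one class to them, and where a whole thing is asked for, a point or a joint stands for the part that bears it (a point fixed in the world has none). Each returns a list of dicts, best first, with "p" (0 to 1); they miss things now and then, are a little off and sometimes report something else, mostly with a low value. They report only what shows in the picture. A call takes as long as a camera call.
- r.silhouettes(picture, target): "pixels" (384x512 bool, what is visible of it).
- r.tip_of(picture, target): "xyz" ([x, y, z] in m, in world coordinates, good to about 4 mm: a listed point, or the origin of a listed thing).
The state is a dict: "time_s": time; "joints": joint angles; "joint_vel": joint speeds; "joint_torque": joint torques, N m; "position": TCP position; "orientation": TCP orientation; "ft_force": force on the tool from outside, world axes, zero at the start; "wrist_torque": the same for the moment, N m; "grip_width": finger opening in m.
Only numpy, scipy, OpenCV 4.12 (cv2) and the standard library are available. Lean on these libraries where they do the work, as an engineer would, in place of code of your own. Each camera call takes 0.05 s, during which the arm holds its last target.

## Working session

There is one attempt and no reset: what is moved stays moved. The work goes in short steps, Python scripts to look and compute and a tool call to move; the robot and the scene stay as the last step left them, time stands still between calls to the robot, and variables do not carry over. Pictures are saved under pics/ and viewed, and the job is handed in when it is done.

Besides the shell and the picture viewer there is one more tool, called after ">>>" by a JSON object that holds its "name" and its "arguments". arm_command: Moves the arm, as the interface text tells. Its arguments: {"type":"object","properties":{"motion":{"type":"array"},"squeeze":{"type":"number"}},"required":["motion"]}

```bash
mkdir -p pics
cat > h.py <<'E'
import numpy as np,cv2
from station import r
def ray(d,u,v):
    M=np.array(d["world_from_camera"]);c=np.array([(u-d["cx"])/d["fx"],-(v-d["cy"])/d["fy"],-1.0])
    return M[:3,3],M[:3,:3]@c
def onz(d,u,v,z):
    o,k=ray(d,u,v);return o+k*(z-o[2])/k[2]
def px(d,p):
    M=np.array(d["world_from_camera"]);q=M[:3,:3].T@(np.array(p)-M[:3,3])
    return d["cx"]+d["fx"]*q[0]/-q[2], d["cy"]+d["fy"]*q[1]/q[2]
E
python3 - <<'E'
from h import *
s=r.observe();print(s["time_s"],s["position"],s["orientation"],s["grip_width"])
for n in("scene","top"):
    d=r.grab_frame(n);cv2.imwrite(f"pics/{n}0.png",d["frame"][...,::-1]);np.save(f"{n}0.npy",d,allow_pickle=True)
    print(n,d.keys(),d["fx"],d["cx"],d["cy"],np.round(d["world_from_camera"],3).tolist())
    for k in("key1_top","key1","key2","key3"):
        try:
            print(k,[(np.round(t["xyz"],4),round(t["p"],2)) for t in r.tip_of(d,k)[:3]])
        except Exception as e: print(k,e)
        try:
            for t in r.silhouettes(d,k)[:3]:
                ys,xs=np.nonzero(t["pixels"]);print("  sil",k,round(t["p"],2),xs.mean().round(1),ys.mean().round(1),len(xs),xs.min(),xs.max(),ys.min(),ys.max())
        except Exception as e: print(k,e)
print(r.observe()["time_s"])
E
```

```text
0.0 [0.16985497 0.65264119 0.25190249] [ 2.48473669  1.92048464 -0.00329375] 0.08531928221332487
scene dict_keys(['frame', 'fx', 'fy', 'cx', 'cy', 'world_from_camera', 'shot']) 386.43189706735393 252.47202315524788 193.70108848059317 [[0.649, 0.521, -0.554, 0.031], [-0.761, 0.442, -0.475, -0.356], [-0.002, 0.73, 0.684, 0.658], [0.0, 0.0, 0.0, 1.0]]
key1_top [(array([0.5069, 0.0168, 0.063 ]), 0.9)]
  sil key1_top 0.61 263.9 204.7 305 252 276 195 215
key1 it knows: key1_top
  sil key1 0.79 264.0 204.6 342 252 276 195 215
  sil key1 0.67 248.9 195.1 276 237 260 187 204
  sil key1 0.63 280.3 216.3 331 269 292 207 226
key2 it knows: key1_top
  sil key2 0.79 264.0 204.6 342 252 276 195 215
  sil key2 0.67 248.9 195.1 276 237 260 187 204
  sil key2 0.63 280.3 216.3 331 269 292 207 226
key3 it knows: key1_top
  sil key3 0.79 264.0 204.6 342 252 276 195 215
  sil key3 0.67 248.9 195.1 276 237 260 187 204
  sil key3 0.63 280.3 216.3 331 269 292 207 226
top dict_keys(['frame', 'fx', 'fy', 'cx', 'cy', 'world_from_camera', 'shot']) 355.52648251979144 257.91498283898653 186.42587795171391 [[0.015, 0.997, -0.081, 0.427], [-1.0, 0.015, 0.004, 0.035], [0.005, 0.081, 0.997, 0.906], [0.0, 0.0, 0.0, 1.0]]
key1_top [(array([0.5108, 0.0224, 0.0656]), 0.52)]
  sil key1_top 0.84 263.1 181.3 270 256 270 172 191
key1 it knows: key1_top
  sil key1 0.76 242.2 179.6 262 235 249 170 189
  sil key1 0.69 283.7 183.4 273 276 291 174 193
  sil key1 0.49 263.1 181.0 267 256 270 171 191
key2 it knows: key1_top
  sil key2 0.76 242.2 179.6 262 235 249 170 189
  sil key2 0.69 283.7 183.4 273 276 291 174 193
  sil key2 0.49 263.1 181.0 267 256 270 171 191
key3 it knows: key1_top
  sil key3 0.76 242.2 179.6 262 235 249 170 189
  sil key3 0.69 283.7 183.4 273 276 291 174 193
  sil key3 0.49 263.1 181.0 267 256 270 171 191
0.6
```

Run:
```python
from h import *
a=np.load("scene0.npy",allow_pickle=True).item();b=np.load("top0.npy",allow_pickle=True).item()
A=a["frame"][165:245,215:315,::-1];B=b["frame"][145:215,213:313,::-1]
A=cv2.resize(A,None,fx=7,fy=7,interpolation=cv2.INTER_CUBIC);B=cv2.resize(B,None,fx=7,fy=7,interpolation=cv2.INTER_CUBIC)
cv2.imwrite("pics/cs.png",A);cv2.imwrite("pics/ct.png",B)
for u,v in((242.2,179.6),(263.1,181.2),(283.7,183.4)):print("top",onz(b,u,v,.064),onz(b,u,v,.055))
print([px(a,p) for p in (onz(b,242.2,179.6,.064),onz(b,263.1,181.2,.064),onz(b,283.7,183.4,.064))])
```

```text
top [0.51126835 0.0689181  0.064     ] [0.51216909 0.06928226 0.055     ]
top [0.50819372 0.01913663 0.064     ] [0.50906159 0.01896872 0.055     ]
top [ 0.5036754  -0.02993857  0.064     ] [ 0.50449498 -0.03063099  0.055     ]
[(np.float64(247.83485183986315), np.float64(191.52036515639696)), (np.float64(264.0446893194629), np.float64(202.2183827082172)), (np.float64(280.5759789585885), np.float64(213.79298199177296))]
```

View pics/scene0.png

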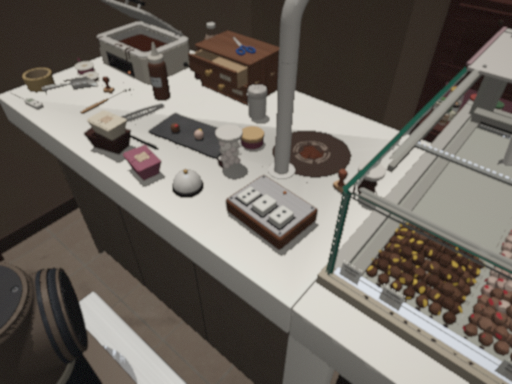

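```bash
sleep 1
```

```text
(no output)
```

View pics/top0.png

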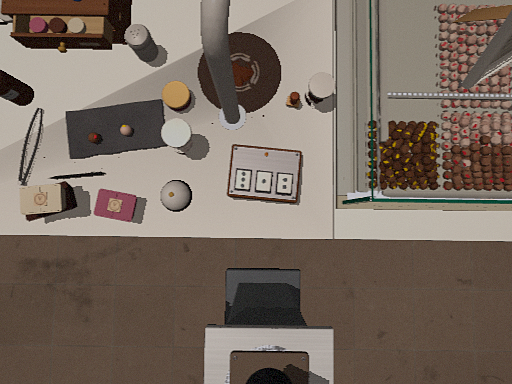

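View pics/cs.png

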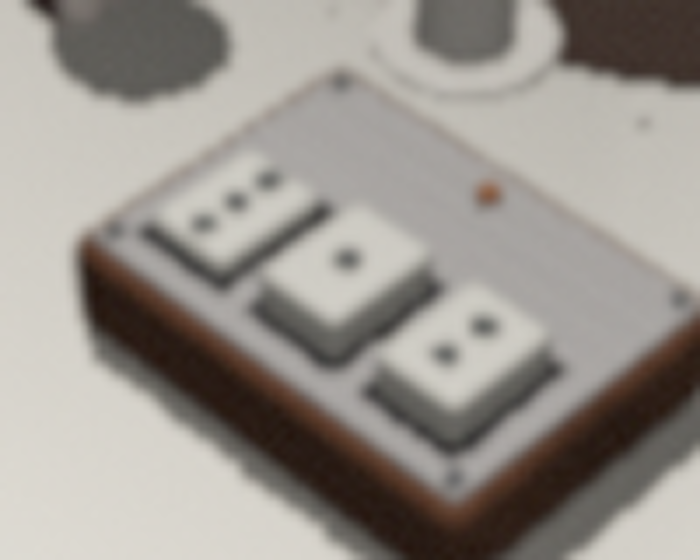

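View pics/ct.png

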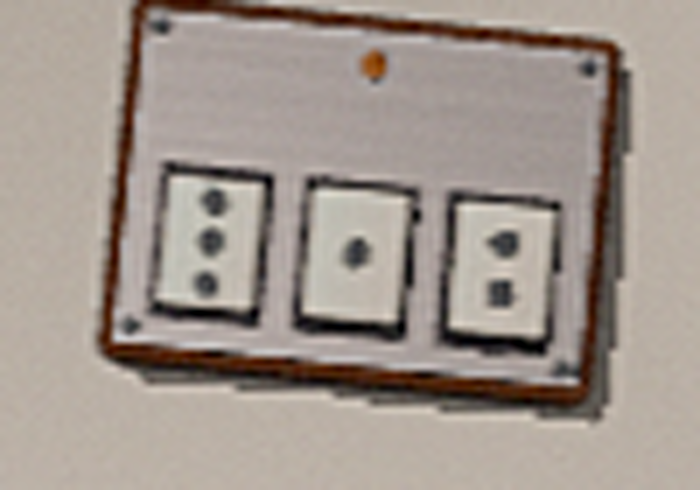

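The two views agree. The one-stud key is the middle one at about (0.508, 0.018), the three-stud key is on the left (latched), and the two-stud key is on the right. The box is turned about -5°. I'll move over with the gripper closed.

>>> {"name": "arm_command", "arguments": {"motion": [[[25, -50, 0], [0, 0, -7], 0], [[28, -53, 0], [0, 0, -7], 0], [[28, -53, 0], [0, 0, -7], 0], [[28, -53, 0], [0, 0, -7], 0], [[28, -53, 0], [0, 0, -7], 0]], "squeeze": 40}}

```text
time_s: 1.23
position: [0.3084, 0.3869, 0.2535]
orientation: [-2.955, -1.067, -0.006]
ft_force: [1.3, -0.4, -0.0]
grip_width: 0.0004
```

>>> {"name": "arm_command", "arguments": {"motion": [[[28, -53, 0], [0, 0, -7], 0], [[28, -53, 0], [0, 0, -7], 0], [[28, -53, 0], [0, 0, -7], 0], [[28, -53, -20], [0, 0, -7], 0], [[28, -53, -20], [0, 0, -7], 0]]}}

```text
time_s: 1.85
position: [0.4509, 0.117, 0.2187]
orientation: [3.139, 0.097, 0.026]
ft_force: [1.8, 0.4, 0.5]
grip_width: 0.0001
```

>>> {"name": "arm_command", "arguments": {"motion": [[[28, -49, -25], [0, 0, -4], 0], [[27, -48, -25], [0, 0, -4], 0], [[0, 0, -30], [0, 0, 0], 0], [[0, 0, -15], [0, 0, 0], 0], [[0, 0, 0], [0, 0, 0], 0]]}}

```text
time_s: 2.48
position: [0.5089, 0.0131, 0.1228]
orientation: [3.136, -0.142, 0.033]
ft_force: [0.1, 0.3, -0.0]
grip_width: -0.0002
```

Run:
```python
from h import *
s=r.observe();print(s["time_s"],s["position"],s["orientation"],s["ft_force"])
for n,c in(("scene",(150,250,205,325)),("top",(130,220,205,325))):
    d=r.grab_frame(n);np.save(f"{n}1.npy",d,allow_pickle=True)
    cv2.imwrite(f"pics/{n}1.png",cv2.resize(d["frame"][c[0]:c[1],c[2]:c[3],::-1],None,fx=6,fy=6,interpolation=cv2.INTER_CUBIC))
```

```text
2.475 [0.50886351 0.01308117 0.1227508 ] [ 3.13585471 -0.1418465   0.03320295] [ 0.08921126  0.30776263 -0.01983997]
```

View pics/scene1.png

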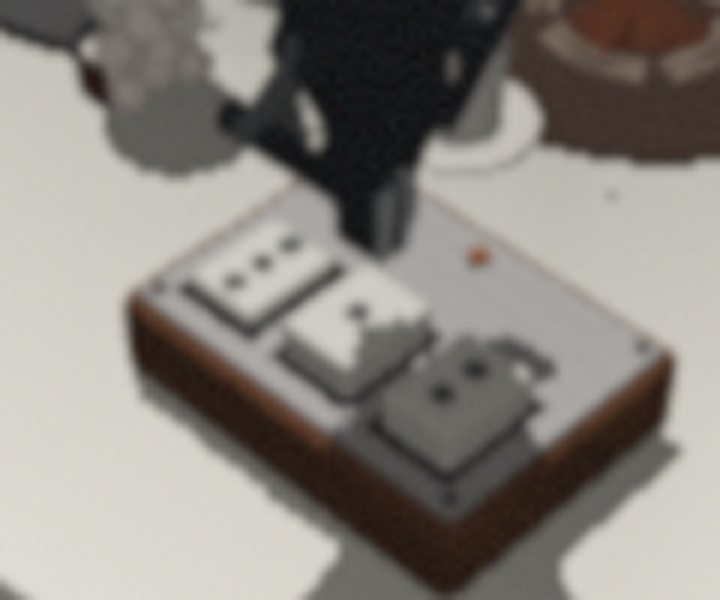

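View pics/top1.png

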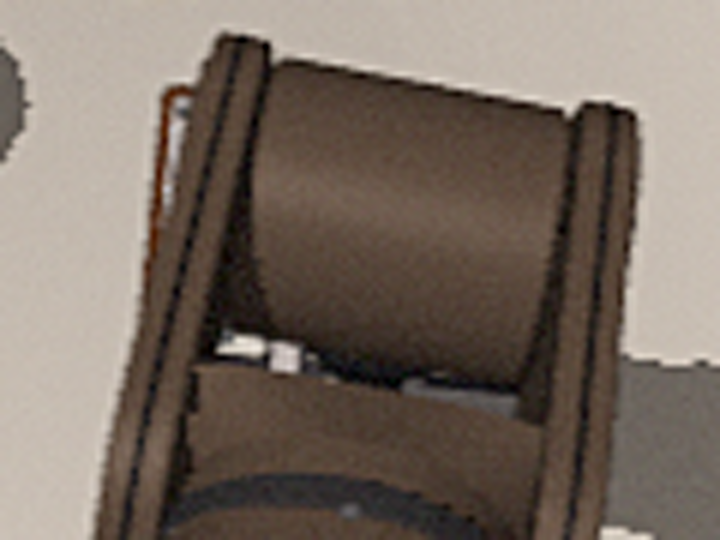

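Run:
```python
from h import *
d=np.load("scene1.npy",allow_pickle=True).item()
for p in((.5094,.0131,.1008),(.5094-.0145,.0131-.011,.1008),(.5094-.0145,.0131+.011,.1008),(.5094+.0145,.0131-.011,.1008),(.508,.018,.065)):
    u,v=px(d,p);print(((u-205)*6).round(),((v-150)*6).round())
```

```text
372.0 245.0
370.0 280.0
321.0 253.0
421.0 237.0
356.0 313.0
```

>>> {"name": "arm_command", "arguments": {"motion": [[[-1, 5, -10], [0, 0, 0], 0], [[0, 0, -10], [0, 0, 0], 0], [[0, 0, -8], [0, 0, 0], 0], [[0, 0, -4], [0, 0, 0], 0], [[0, 0, 0], [0, 0, 0], 0]]}}

```text
time_s: 3.2
position: [0.5098, 0.02, 0.0927]
orientation: [3.135, -0.136, 0.045]
ft_force: [-0.6, 1.9, 0.1]
grip_width: -0.0
```

>>> {"name": "arm_command", "arguments": {"motion": [[[-2, -2, -4], [0, 0, 0], 0], [[0, 0, -3], [0, 0, 0], 0], [[0, 0, -2], [0, 0, 0], 0], [[0, 0, -2], [0, 0, 0], 0], [[0, 0, 0], [0, 0, 0], 0]]}}

```text
time_s: 3.82
position: [0.5078, 0.0177, 0.0838]
orientation: [3.136, -0.137, 0.042]
ft_force: [-2.0, 1.1, 2.1]
grip_width: 0.0004
```

>>> {"name": "arm_command", "arguments": {"motion": [[[0, 0, -2], [0, 0, 0], 0], [[0, 0, -2], [0, 0, 0], 0], [[0, 0, -2], [0, 0, 0], 0], [[0, 0, -1], [0, 0, 0], 0], [[0, 0, 0], [0, 0, 0], 0]]}}

```text
time_s: 4.45
position: [0.508, 0.0177, 0.0765]
orientation: [3.136, -0.137, 0.043]
ft_force: [-1.9, 0.0, 3.6]
grip_width: 0.0001
```

>>> {"name": "arm_command", "arguments": {"motion": [[[0, 0, -1], [0, 0, 0], 0], [[0, 0, -1], [0, 0, 0], 0], [[0, 0, -1], [0, 0, 0], 0], [[0, 0, 0], [0, 0, 0], 0], [[0, 0, 0], [0, 0, 0], 0]]}}

```text
time_s: 5.08
position: [0.5081, 0.0177, 0.0751]
orientation: [3.136, -0.136, 0.04]
ft_force: [-1.3, 0.5, 3.3]
grip_width: 0.0002
```

>>> {"name": "arm_command", "arguments": {"motion": [[[0, 0, -2], [0, 0, 0], 0], [[0, 0, -1], [0, 0, 0], 0], [[0, 0, 0], [0, 0, 0], 0], [[0, 0, 0], [0, 0, 0], 0], [[0, 0, 0], [0, 0, 0], 0]]}}

```text
time_s: 5.7
position: [0.5082, 0.0177, 0.075]
orientation: [3.136, -0.135, 0.035]
ft_force: [-2.4, 1.0, 3.9]
grip_width: 0.0
```

>>> {"name": "arm_command", "arguments": {"motion": [[[0, 0, -2], [0, 0, 0], 0], [[0, 0, -2], [0, 0, 0], 0], [[0, 0, -2], [0, 0, 0], 0], [[0, 0, -2], [0, 0, 0], 0], [[0, 0, -3], [0, 0, 0], 0]]}}

```text
time_s: 6.32
position: [0.5089, 0.0176, 0.0747]
orientation: [3.136, -0.131, 0.018]
ft_force: [-11.6, 1.0, 26.0]
grip_width: 0.0001
```

The force rose to 26 N at a tip height of about 0.053 m, so the key is at its stop. Next I lift off and check.

>>> {"name": "arm_command", "arguments": {"motion": [[[0, 0, 8], [0, 0, 0], 0], [[0, 0, 25], [0, 0, 0], 0], [[0, 0, 40], [0, 0, 0], 0], [[-10, 30, 40], [0, 0, 0], 0], [[-20, 50, 20], [0, 0, 0], 0]]}}

```text
time_s: 6.95
position: [0.4792, 0.0967, 0.2085]
orientation: [3.136, -0.142, 0.021]
ft_force: [1.2, 0.9, -0.5]
grip_width: 0.0002
```

>>> {"name": "arm_command", "arguments": {"motion": [[[-20, 55, 10], [0, 0, 7], 0], [[-25, 55, 0], [0, 0, 7], 0], [[-28, 53, 0], [0, 0, 7], 0], [[-20, 40, 0], [0, 0, 7], 0], [[0, 0, 0], [0, 0, 0], 0]]}}

```text
time_s: 7.58
position: [0.3842, 0.3079, 0.2203]
orientation: [-3.069, -0.648, -0.042]
ft_force: [0.4, -0.1, 0.1]
grip_width: -0.0002
```

Run:
```python
from h import *
s=r.observe();print(s["time_s"],s["position"],s["ft_force"])
for n,c in(("scene",(150,250,205,325)),("top",(130,220,205,325))):
    d=r.grab_frame(n);np.save(f"{n}2.npy",d,allow_pickle=True)
    cv2.imwrite(f"pics/{n}2.png",cv2.resize(d["frame"][c[0]:c[1],c[2]:c[3],::-1],None,fx=6,fy=6,interpolation=cv2.INTER_CUBIC))
```

```text
7.575 [0.38421025 0.30793244 0.22025817] [ 0.41850944 -0.11805443  0.13624236]
```

View pics/scene2.png

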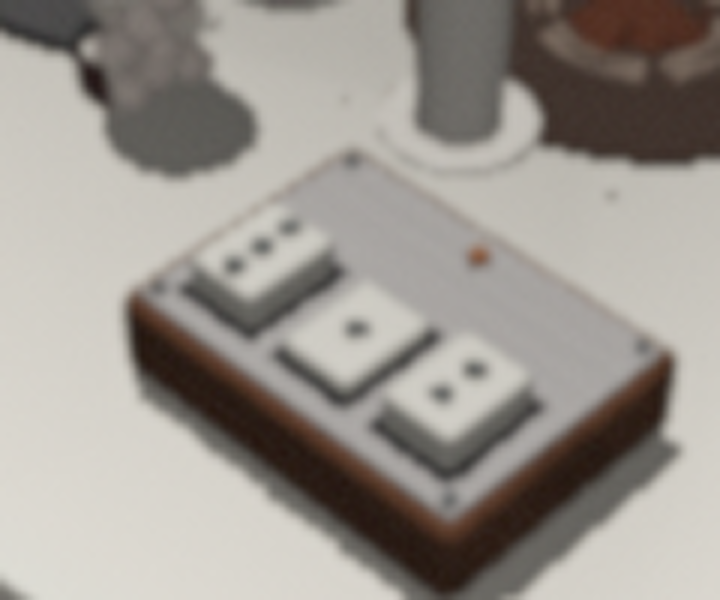

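View pics/top2.png

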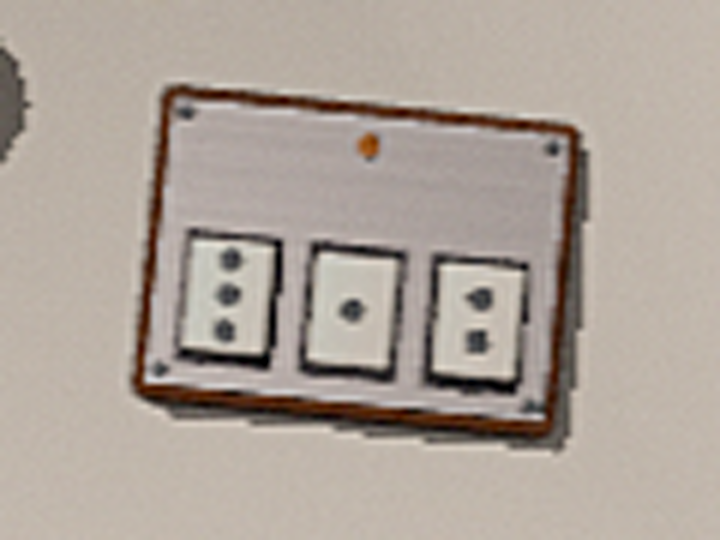

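In the scene view the one-stud key (crop 357,328) is low and latched. The three-stud key (262,246) has popped up and the two-stud key (458,382) is still up. The arm is clear of everything, so I'm handing in.

```bash
python3 -c "
from station import r
print(r.job_done())"
```

```text
the job is handed in; nothing more can be done
None
```

I pressed the one-stud key (the middle one) to its stop with the closed fingertips, backed the arm away, and handed the job in at about 7.7 s. The push peaked at about 26 N in the force readings.

The last pictures from both cameras, taken before hand-in, show the one-stud key staying down with nothing on it. The three-stud key has popped up and the two-stud key is still up. I judged the key heights by eye from these pictures, since the joint values can't be read directly. The arm is clear of everything, with the wrist force near zero. No checks failed or disagreed.

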